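# Change the roll in a film-roll holder with a sliding tailstock

## Task

The film roll in the holder is used up: slide the tailstock back, take out the bare cardboard core and put it in the waste tray. Load the full roll that is as wide as the core was, and push the tailstock home so that the roll sits firmly centred between the two cones, clear of the rails. Leave the narrower roll and everything else on the worktop where they are.

Things in the scene. Friction and masses are not known exactly. Their poses are not given: they have to be found in the camera images.
- holder: Roll holder fixed to the worktop: aluminium base 130 (x) x 250 (y) mm, top 11 mm high. Origin: centre of its underside; z up, y along the spindle line from the tailstock end (-y) to the headstock (+y, fixed black block, about 86 mm high). Spindle line: x = 0, 60 mm high. A steel tear bar 33 mm high stands along the front edge (x = -59 mm).
- headstock_tip (a point): Tip of the fixed white headstock cone, on the spindle line at y = +86 mm in the holder's frame; it points to the holder's -y. Both cones are alike: 20 mm long, 38 mm thick at the base, 20 mm at the tip. They go 13 mm deep into the 32 mm hole of a roll or core; pushed home they lift a roll off the rails and centre it.
- roll_seat (a point): Point of the holder on the spindle line (y = +39 mm in its frame, 60 mm high): middle of a 120 mm roll when fully seated on both cones. Below, two fixed steel rails, 10 mm thick, run along y at x = +/-14 mm, tops 32 mm high. A roll laid on them between the cones has its axis 4 mm below the spindle line (56 mm high), a bare core 13 mm below it (47 mm high).
- tailstock (a joint): Slide of the black tailstock with the other cone along the rails, in m: 0 = fully back at its end stop, growing towards the headstock, at most 0.065. It stays where it is left (friction about 2.5 N). At 0.055 both cones are fully home in a 120 mm roll; at 0 the cone tips stand 148 mm apart, their middle 28 mm from roll_seat towards it. Starts at 0.047 to 0.0525.
- tailstock_tab (a point): Middle of the upright grip tab on the tailstock, 105 mm above the worktop; moves with it. Tab: 32 mm wide (holder x), 14 mm thick (holder y), from 84 to 118 mm high, over the spindle line. The round housing below it is 44 mm across, top 82 mm high, 26 mm long; the cone's base lies 13 mm from the tab's middle towards the headstock.
- core: Spent core: bare cardboard tube, 120 mm long, 38 mm outside, 32 mm inside, 35 g. Origin at its middle, y along its axis. Starts caught between the cones, up to 13 mm over each. With the tailstock drawn back it drops on the rails, one end still over the headstock cone: move it about 20 mm towards the tailstock, then lift.
- wide_roll: Full roll of clear-grey film with a paper band, wound on a core: 120 mm long, 54 mm thick, the hole 32 mm wide, about 200 g. Lies on the worktop. Origin at its middle, y along its axis; both ends are alike.
- narrow_roll: A like roll but only 80 mm long, 54 mm thick, lying further back; not wanted. Origin at its middle, y along its axis.
- waste_tray: Open grey tray for waste paper, 120 (x) x 160 (y) mm, 60 mm high, walls and floor 4 mm, loose, 0.5 kg. Origin at the centre of its underside.
- mustard_jar: Glass jar with a lid, 62 mm thick, 86 mm high, a bystander. Origin at its underside.

How it is judged:
By the outcome, as a careful person would: the job done as asked, in the order asked, and still so for the second after the job is handed in, with the robot touching nothing.
It also fails if it takes over 64 s, if anything falls off the work surface, if the arm or the gripper's body presses on something with over 40 N, if the wrist force passes 120 N, or if a joint passes its speed limit or range.

## Robot

A 7-joint arm with a two-finger parallel gripper is mounted at the origin on a cart in front of the work surface, level with it; the furniture and walls round the work are solid. World frame = base frame: x ahead of the robot, y to its left, z up, the work surface at z = 0. Lengths are in m, angles in rad, forces in N, time in s.
With the tool pointing down it reaches from about 0.35 to 0.9 m from the base axis. Payload 8.1 kg.
Tool frame: the origin (TCP) lies midway between the tips of the shut fingers; the grasp point (between the pads) lies 19 mm behind it; z points along the fingers, y is the line along which they close (so a half turn about z gives the same grasp; the last joint's range is limited). The gripper opens to 92 mm and grips with 3 to 60 N. Pads are 19 mm wide; open, the fingers measure 130 mm over their backs; the gripper's body (75 mm by 190 mm) begins 47 mm behind the grasp point.
Start: joints at [1.081, 0.434, 0.025, 1.573, -0.012, 1.134, -0.075], TCP at [0.236, -0.579, 0.227] pointing down, gripper open.
Joint ranges: [-2.62, 2.62], [-0.44, 2.09], [-1.27, 1.32], [0.08, 2.57], [-1.32, 4.46], [0.12, 2], [-2.74, 2.74]. Speed limits (rad/s): [2.22, 2.22, 3.01, 3.01, 3.14, 3.14, 3.14].

## Interface

Orientations are given as a rotation vector (axis times angle).
In Python, from cell import readout, get_image, calibration, ticket gives the robot as it stands. The module is installed in compiled form; this text tells all that it offers.
- The arm moves only by the tool move_arm, never from a script. Its argument "series" is a list of rows, each a list of 6 numbers: the shift along the world's x, y, z as a fraction of full scale, then the turn, a rotation vector about the world's x, y, z as a fraction of full scale. A call has 1 to 5 rows; each row is the pose to reach, as a shift and turn from the pose commanded when the call began; what a row does not reach only later rows make up. Full scale, the value 1, is 0.75 m for a shift and 60 degrees for a turn. A row lasts 1/10 s, in which the tool goes at most 50 mm and 8.59 degrees, less where a joint would pass 70% of its speed; a pose out of reach is approached as far as the arm can. A call with a number of a shift or a turn outside -1 to 1 is refused whole. A call with a gripper value outside its range is refused whole. "claw" is the opening, from -1 (shut) to 1 (fully open), so that 0 is half open, set as the call begins (left out, the last holds). The fingers move at their own pace and stop on an object; "squeeze" is the grip in N (left out, the last holds). Time passes only in rows, so rows that repeat a pose let the fingers close. It gives the time, the measured TCP pose, the force, the opening and the grip force at its end, in the units of the state.
- readout.observe(): the state, without advancing time (a new reading comes with each control period).
- get_image(name): name is "scene" or "top" or "wrist"; returns (picture, depth): 384x512x3 uint8, red, green, blue; 384x512 float32, m along the optical axis (not along the pixel's ray), 0 where there is no reading.
- calibration(name): a dict with "fx", "fy", "cx", "cy" (pixels), "view" (4x4, takes a point from world to camera coordinates); the wrist camera has in their place "mount" (4x4, takes a point from camera to tool coordinates, whose origin is the TCP and whose axes are the flange's). Camera axes: x right, y down, z forward; pixel columns grow to the right and rows downward; lengths in m; the calibration is good to about 2 mm. A picture is of the moment at which its call begins: read the wrist's pose just before it. calibration takes no time and is no camera call.
- ticket.sign_off(): hands the job in; it is judged then, once.
The state is a dict: "clock": time; "joints": joint angles; "dq": joint speeds; "joint_efforts": joint torques, N m; "position": TCP position; "ee_rot": TCP orientation; "force": force on the tool from outside, world axes, zero at the start; "ft_torque": the same for the moment, N m; "width": opening from 0.0 (shut) to 1.0 (fully open); "gripper_force": force on a finger pad.
Only numpy, scipy, OpenCV 4.12 (cv2) and the standard library are available. Lean on these libraries where they do the work, as an engineer would, in place of code of your own. Each camera call takes 0.05 s, during which the arm holds its last target. There are 200 camera calls.

## Working session

There is one attempt and no reset: what is moved stays moved. The work goes in short steps, Python scripts to look and compute and a tool call to move; the robot and the scene stay as the last step left them, time stands still between calls to the robot, and variables do not carry over. Pictures are saved under pics/ and viewed, at most 10 in all, crops included, and the job is handed in when it is done.

Besides the shell and the picture viewer there is one more tool, called after "Call:" in YAML: its name, and indented under it one key for each argument. move_arm: Moves the arm, as the interface text tells. Shift numbers are shares of 0.75 m and turn numbers shares of 60 degrees, none past 1 either way. Its arguments: {"type":"object","properties":{"series":{"type":"array"},"claw":{"type":"number"},"squeeze":{"type":"number"}},"required":["series"]}

```bash
mkdir -p pics; cat > h.py <<'E'
import numpy as np, cv2
from cell import readout, get_image, calibration, ticket
from scipy.spatial.transform import Rotation as R
def cam(n):
    s=readout.observe(); im,d=get_image(n); c=calibration(n)
    if n=="wrist":
        T=np.eye(4); T[:3,:3]=R.from_rotvec(s["ee_rot"]).as_matrix(); T[:3,3]=s["position"]
        M=T@np.array(c["mount"])
    else: M=np.linalg.inv(np.array(c["view"]))
    return im,d,c,M
def cloud(d,c,M):
    v,u=np.mgrid[:d.shape[0],:d.shape[1]]
    P=np.stack([(u-c["cx"])/c["fx"]*d,(v-c["cy"])/c["fy"]*d,d],-1)
    return P@M[:3,:3].T+M[:3,3]
def save(n,im): cv2.imwrite("pics/%s.png"%n,cv2.cvtColor(im,cv2.COLOR_RGB2BGR))
E
python3 - <<'E'
from h import *
s=readout.observe(); print({k:np.round(v,3) for k,v in s.items()})
for n in("scene","top"):
    im,d,c,M=cam(n); save(n+"0",im); np.savez(n+"0",im=im,d=d,P=cloud(d,c,M)); print(n,np.round(M,3).tolist(),c["fx"])
E
```

```text
{'clock': np.float64(0.0), 'joints': array([ 1.081,  0.435,  0.025,  1.574, -0.012,  1.134, -0.075]), 'dq': array([-0.   ,  0.   , -0.002,  0.   , -0.001,  0.001, -0.001]), 'joint_efforts': array([-0.0000e+00, -6.6786e+01,  9.8500e-01, -3.1447e+01, -6.1000e-02,
        4.3000e-02,  0.0000e+00]), 'position': array([ 0.236, -0.578,  0.226]), 'ee_rot': array([-3.082e+00, -6.030e-01,  1.000e-03]), 'force': array([0.341, 0.505, 0.108]), 'ft_torque': array([-0.006,  0.003,  0.003]), 'gripper_force': np.float64(0.0), 'width': np.float64(0.997)}
scene [[0.98, -0.174, 0.097, 0.49], [-0.199, -0.868, 0.455, -0.399], [0.005, -0.465, -0.885, 0.846], [0.0, 0.0, 0.0, 1.0]] 361.50613835513127
top [[0.027, -0.999, 0.032, 0.52], [-1.0, -0.027, 0.001, -0.021], [-0.0, -0.032, -1.0, 1.06], [0.0, 0.0, 0.0, 1.0]] 409.7889722709032
```

View pics/scene0.png

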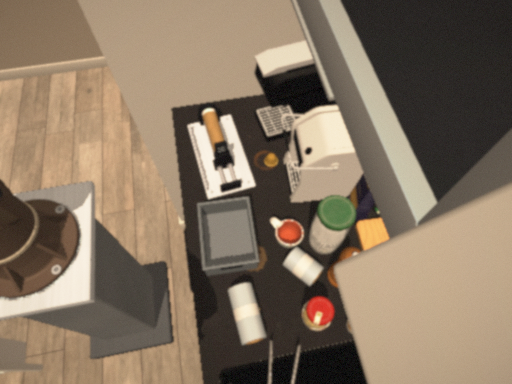

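View pics/top0.png

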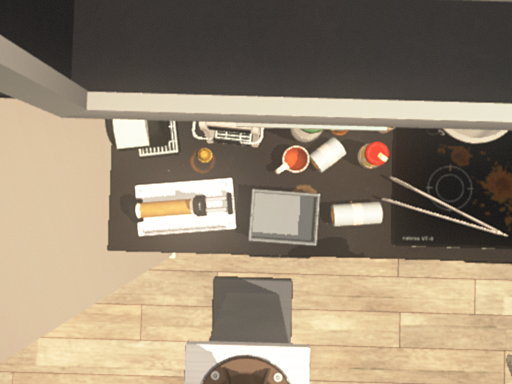

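The holder is at the left (top: base ~135–236 × 180–235, core orange at 140–190, black tailstock ~195–230). The tray is at (285,217), the wide roll at (357,214), the narrow one at (328,155) and the jar at (375,153). I'll zoom in on the holder.

```bash
python3 - <<'E'
from h import *
a=np.load("top0.npz")
t=a["im"][170:250,120:400]; s=np.load("scene0.npz")["im"][95:210,170:270]
A=cv2.resize(t,None,fx=2.8,fy=2.8,interpolation=2); B=cv2.resize(s,None,fx=3.2,fy=3.2,interpolation=2)
o=np.zeros((A.shape[0]+B.shape[0],800,3),np.uint8); o[:A.shape[0],:A.shape[1]]=A; o[A.shape[0]:,:B.shape[1]]=B
# height map of the holder next to it
z=a["P"][170:250,120:250,2]; z8=np.clip(z/0.13*255,0,255).astype(np.uint8); z8=cv2.resize(cv2.applyColorMap(z8,2),None,fx=3.4,fy=3.4,interpolation=0)[:,:,::-1]
o[A.shape[0]:A.shape[0]+z8.shape[0],340:340+z8.shape[1]]=z8[:, :460]
save("z0",o)
E
```

```text
(no output)
```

View pics/z0.png

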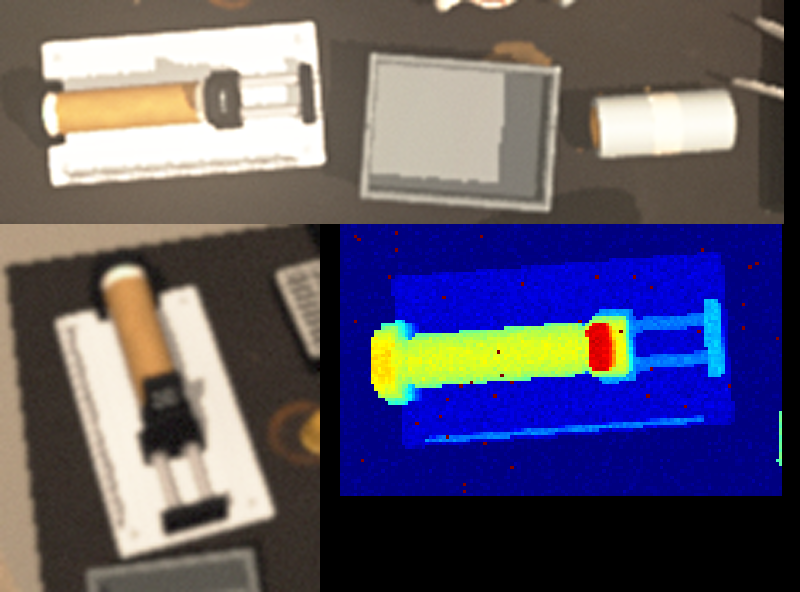

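The headstock is at world +y and the tab is the red patch on its −y side. The front bar lies towards the robot, so the holder is turned only slightly. Next I'll get its pose from the clouds.

```bash
python3 - <<'E'
from h import *
a=np.load("top0.npz"); P=a["P"]; im=a["im"].astype(int)
def roi(r0,r1,c0,c1,lo,hi):
    m=np.zeros(P.shape[:2],bool); m[r0:r1,c0:c1]=1
    return P[m&(a["d"]>0)&(P[...,2]>lo)&(P[...,2]<hi)]
def rect(n,Q):
    r=cv2.minAreaRect(np.float32(Q[:,:2]*1000)); print(n,len(Q),np.round(r[0],1),np.round(r[1],1),round(r[2],2),"z",np.round(np.percentile(Q[:,2]*1000,[5,50,95]),1))
rect("table",roi(240,250,150,250,-.02,.03))
rect("base",roi(174,240,128,242,.006,.10))
rect("tab",roi(180,235,185,236,.105,.13))
rect("core",roi(180,235,148,186,.06,.09))
rect("bar",roi(210,240,140,236,.025,.045))
rect("tray",roi(184,250,243,325,.045,.075))
rect("trayfloor",roi(195,238,255,312,-.01,.02))
rect("wide",roi(190,235,326,388,.03,.07))
rect("narrow",roi(135,175,308,350,.03,.07))
rect("jar",roi(138,172,355,392,.07,.1))
def axis(n,Q):
    c=Q.mean(0); w,v=np.linalg.eigh(np.cov((Q-c).T)); d=v[:,2]*np.sign(v[1,2]); print(n,np.round(c*1000,1),"yaw of y axis",np.round(np.degrees(np.arctan2(-d[0],d[1])),2))
axis("core",roi(180,235,148,186,.06,.09)); axis("bar",roi(210,240,140,236,.025,.045)); axis("wide",roi(190,235,326,388,.035,.07))
Q=roi(190,235,326,388,.048,.07); axis("widetop",Q)
b=np.load("scene0.npz"); P=b["P"]; a=b
Q=P.reshape(-1,3); k=(b["d"].ravel()>0)
tb=Q[k&(Q[:,2]>.104)&(Q[:,2]<.13)&(abs(Q[:,1]-.16)<.12)&(abs(Q[:,0]-.5)<.1)]; rect("tab scene",tb) if len(tb) else 0
tb=Q[k&(Q[:,2]>.035)&(Q[:,2]<.07)&(abs(Q[:,1]+.28)<.12)&(abs(Q[:,0]-.52)<.07)]; rect("wide scene",tb)
E
```

```text
table 996 [402.8 130.8] [ 24.3 255.5] 1.42 z [-3.2  0.   3. ]
base 4966 [508.1 170.3] [145.8 249.3] 6.02 z [ 8.2 12.2 78.5]
tab 92 [504.8 126.2] [31.1 15.2] 11.25 z [109.5 116.8 120.4]
core 587 [496.5 202.7] [37.7 92.8] 6.06 z [65.4 75.1 79.5]
bar 237 [464.  158.8] [ 48.1 228.8] 6.07 z [27.2 32.1 40.1]
tray 741 [482.6 -81. ] [166.  126.1] 87.34 z [51.6 60.8 64.1]
trayfloor 2417 [482.3 -82.4] [108.3 144.7] 1.47 z [0.6 3.8 7.1]
wide 1039 [ 496.4 -273. ] [ 59.  141.6] 8.99 z [36.1 49.9 55.2]
narrow 695 [ 648.3 -173.5] [81.2 91.6] 37.54 z [36.2 49.7 55.4]
jar 453 [ 641.2 -296.7] [54.4 54.6] 74.9 z [80.5 85.8 88.8]
core [496.8 201.8  74.1] yaw of y axis 6.61
bar [460.7 138.8  32.7] yaw of y axis 14.47
wide [ 495.2 -262.5   48.7] yaw of y axis 6.32
widetop [ 494.6 -262.8   52.1] yaw of y axis 5.47
tab scene 99 [503.5 124.3] [31.7 16.5] 9.32 z [105.4 116.6 120. ]
wide scene 1694 [ 515.9 -277.5] [103.9 259.3] 14.24 z [37.5 51.2 61.6]
```

Call:
move_arm:
  series:
    - [0.119,0.312,0,0,0,-0.09]
    - [0.119,0.312,0,0,0,-0.09]
    - [0.119,0.312,0,0,0,-0.09]
    - [0.119,0.312,0,0,0,-0.09]
    - [0.119,0.312,0,0,0,-0.09]
  claw: 1

```text
clock: 0.6
position: [0.325, -0.3432, 0.2266]
ee_rot: [-3.108, -0.458, 0.0]
force: [1.6, -0.5, 0.1]
width: 1.0
gripper_force: 0.0
```

Call:
move_arm:
  series:
    - [0.119,0.312,0,0,0,-0.09]
    - [0.119,0.312,0,0,0,-0.09]
    - [0.119,0.312,0,0,0,-0.09]
    - [0.119,0.312,0,0,0,-0.09]
    - [0.119,0.312,0,0,0,-0.09]

```text
clock: 1.1
position: [0.414, -0.1098, 0.2268]
ee_rot: [3.126, 0.31, 0.0]
force: [1.7, -0.6, -0.3]
width: 0.999
gripper_force: 0.0
```

Call:
move_arm:
  series:
    - [0.12,0.312,0,0,0,-0.088]
    - [0.12,0.312,0,0,0,-0.088]
    - [0.12,0.312,0,0,0,-0.088]
    - [0.12,0.312,0,0,0,-0.088]
    - [0.12,0.312,0,0,0,-0.088]

```text
clock: 1.6
position: [0.5039, 0.1235, 0.2266]
ee_rot: [3.137, 0.166, -0.0]
force: [0.7, -1.5, 0.3]
width: 1.005
gripper_force: 0.0
```

```bash
python3 - <<'E'
from h import *
s=readout.observe(); print(s["clock"],np.round(s["position"],4),np.round(R.from_rotvec(s["ee_rot"]).as_matrix()[:,1],3),np.round(s["joints"],2),s["width"])
im,d,c,M=cam("wrist"); P=cloud(d,c,M); save("w1",im); np.savez("w1",im=im,d=d,P=P)
Q=P[(d>0)]
def rect(n,Q):
    r=cv2.minAreaRect(np.float32(Q[:,:2]*1000)); print(n,len(Q),np.round(r[0],1),np.round(r[1],1),round(r[2],2),"med",np.round(np.median(Q,0)*1000,1))
def box(x0,x1,y0,y1,z0,z1): return Q[(Q[:,0]>x0)&(Q[:,0]<x1)&(Q[:,1]>y0)&(Q[:,1]<y1)&(Q[:,2]>z0)&(Q[:,2]<z1)]
for n,b in dict(tab=(.46,.55,.08,.17,.11,.125),core=(.45,.54,.15,.25,.066,.084)).items():
    q=box(*b); rect(n,q) if len(q)>5 else print(n,len(q))
E
```

```text
1.6 [0.5039 0.1235 0.2266] [ 0.105 -0.994  0.   ] [-0.03  0.3  -0.4   1.8   0.13  1.07 -1.94] 1.0053764768805218
tab 526 [504.8 126.9] [30.9 14.1] 3.08 med [505.8 126.8 117.3]
core 3348 [496.6 200. ] [ 35.6 104.3] 6.55 med [499.1 199.8  75.8]
```

Call:
move_arm:
  series:
    - [0.002,0.0044,-0.06,0,0,0]
    - [0.002,0.0044,-0.11,0,0,0]
    - [0.002,0.0044,-0.15,0,0,0]
    - [0.002,0.0044,-0.179,0,0,0]
    - [0.002,0.0044,-0.179,0,0,0]

```text
clock: 2.15
position: [0.5029, 0.1241, 0.0896]
ee_rot: [3.136, 0.167, -0.009]
force: [-0.1, -0.1, 0.6]
width: 0.998
gripper_force: 0.0
```

Call:
move_arm:
  series:
    - [0,0,0,0,0,0]
    - [0,0,0,0,0,0]
    - [0,0,0,0,0,0]
    - [0,0,0,0,0,0]
    - [0,0,0,0,0,0]
  claw: -1
  squeeze: 30

```text
clock: 2.65
position: [0.5055, 0.125, 0.0931]
ee_rot: [-3.137, -0.166, -0.002]
force: [0.6, 0.1, -0.0]
width: 0.614
gripper_force: 0.0
```

Call:
move_arm:
  series:
    - [0,0,0,0,0,0]
    - [0,0,0,0,0,0]
    - [0,0,0,0,0,0]
    - [0,0,0,0,0,0]
    - [0,0,0,0,0,0]

```text
clock: 3.15
position: [0.5052, 0.125, 0.0924]
ee_rot: [-3.137, -0.167, 0.0]
force: [-0.6, 1.5, -1.0]
width: 0.179
gripper_force: 1.1
```

Call:
move_arm:
  series:
    - [0,0,0,0,0,0]
    - [0,0,0,0,0,0]
    - [0,0,0,0,0,0]

```text
clock: 3.45
position: [0.5051, 0.1252, 0.0925]
ee_rot: [-3.137, -0.167, 0.0]
force: [0.9, 1.6, -0.6]
width: 0.151
gripper_force: 30.0
```

Call:
move_arm:
  series:
    - [0.0007,-0.0064,0,0,0,0]
    - [0.0014,-0.0128,0,0,0,0]
    - [0.002,-0.019,0,0,0,0]
    - [0.0027,-0.0255,0,0,0,0]
    - [0.0034,-0.032,0,0,0,0]

```text
clock: 3.95
position: [0.5077, 0.1004, 0.0924]
ee_rot: [3.137, 0.166, -0.0]
force: [0.5, 3.0, -2.0]
width: 0.15
gripper_force: 30.0
```

Call:
move_arm:
  series:
    - [0.0007,-0.0064,0,0,0,0]
    - [0.0014,-0.0128,0,0,0,0]
    - [0.002,-0.019,0,0,0,0]
    - [0.0027,-0.0255,0,0,0,0]
    - [0.0033,-0.0315,0,0,0,0]

```text
clock: 4.45
position: [0.5103, 0.0769, 0.0925]
ee_rot: [3.137, 0.166, 0.0]
force: [-0.1, 2.7, -2.0]
width: 0.153
gripper_force: 30.0
```

Call:
move_arm:
  series:
    - [0,0,0,0,0,0]
    - [0,0,0,0,0,0]

```text
clock: 4.65
position: [0.5103, 0.076, 0.0924]
ee_rot: [3.136, 0.165, -0.0]
force: [0.8, -2.6, -1.5]
width: 0.151
gripper_force: 30.0
```

Call:
move_arm:
  series:
    - [0,0,0,0,0,0]
    - [0,0,0,0,0,0]
    - [0,0,0.04,0,0,0]
    - [0,0,0.08,0,0,0]
    - [0,0,0.13,0,0,0]
  claw: 0.35

```text
clock: 5.15
position: [0.5093, 0.0775, 0.1904]
ee_rot: [3.137, 0.168, -0.003]
force: [0.9, -0.1, 0.8]
width: 0.536
gripper_force: 0.0
```

Call:
move_arm:
  series:
    - [-0.006,0.06,0.04,0,0,0.15]
    - [-0.006,0.06,0.04,0,0,0.3]
    - [-0.006,0.06,0.04,0,0,0.45]
    - [-0.006,0.06,0.04,0,0,0.6]
    - [-0.006,0.06,0.04,0,0,0.7]

```text
clock: 5.65
position: [0.5055, 0.1227, 0.2202]
ee_rot: [2.865, 1.29, 0.0]
force: [-0.6, -0.4, -0.6]
width: 0.678
gripper_force: 0.0
```

Call:
move_arm:
  series:
    - [-0.011,0.11,0,0,0,0.14]
    - [-0.011,0.11,0,0,0,0.28]
    - [-0.011,0.11,0,0,0,0.42]
    - [-0.011,0.11,0,0,0,0.56]
    - [-0.011,0.11,0,0,0,0.7]

```text
clock: 6.15
position: [0.4971, 0.2055, 0.22]
ee_rot: [-2.212, -2.231, -0.0]
force: [0.0, 0.4, 0.1]
width: 0.676
gripper_force: 0.0
```

Call:
move_arm:
  series:
    - [0,0,0,0,0,0.1]
    - [0,0,0,0,0,0.1]
    - [0,0,0,0,0,0.1]

```text
clock: 6.45
position: [0.4974, 0.2049, 0.22]
ee_rot: [-2.104, -2.333, -0.0]
force: [0.6, 0.2, -0.5]
width: 0.678
gripper_force: 0.0
```

```bash
cat >> h.py <<'E'
def rect(n,Q):
    if len(Q)<6: print(n,len(Q)); return
    r=cv2.minAreaRect(np.float32(Q[:,:2]*1000)); print(n,len(Q),np.round(r[0],1),np.round(r[1],1),round(r[2],2),"med",np.round(np.median(Q,0)*1000,1))
def box(Q,x0,x1,y0,y1,z0,z1): return Q[(Q[:,0]>x0)&(Q[:,0]<x1)&(Q[:,1]>y0)&(Q[:,1]<y1)&(Q[:,2]>z0)&(Q[:,2]<z1)]
def st():
    s=readout.observe(); print(s["clock"],np.round(s["position"],4),np.round(R.from_rotvec(s["ee_rot"]).as_matrix()[:,1],3),np.round(s["joints"],2),round(float(s["width"]),3))
    return s
E
python3 - <<'E'
from h import *
s=st()
o=[]
for n in("wrist","top"):
    im,d,c,M=cam(n); P=cloud(d,c,M); np.savez(n+"2",im=im,d=d,P=P); Q=P[d>0]; print(n)
    hsv=cv2.cvtColor(im,cv2.COLOR_RGB2HSV); m=(d>0)&(hsv[...,0]>8)&(hsv[...,0]<22)&(hsv[...,1]>110)
    C=P[m]; rect("orange",box(C,.43,.58,.05,.35,.045,.09)); rect("core",box(Q,.45,.55,.12,.26,.05,.07))
    rect("tab",box(Q,.46,.57,.03,.14,.11,.125)); rect("tab",box(Q,.46,.57,.03,.14,.10,.125))
    o.append(im)
save("w2",o[0])
E
```

```text
6.45 [0.4974 0.2049 0.22  ] [ 0.995  0.103 -0.   ] [ 0.08  0.4  -0.76  1.75  0.31  1.11 -0.68] 0.678
wrist
orange 3800 [496.  204.7] [ 35.6 120.7] 6.25 med [495.6 211.   67.4]
core 2754 [496.  202.9] [ 38.  118.6] 5.82 med [499.1 191.8  64.9]
tab 472 [509.6  77.4] [31.7 14.1] 4.18 med [509.1  79.8 116.7]
tab 677 [509.5  78.1] [31.9 14.7] 7.27 med [509.1  81.7 115.3]
top
orange 504 [497.3 196.2] [ 33.4 103.7] 5.87 med [498.1 192.1  65.9]
core 499 [497.3 197.1] [ 37.8 105.6] 6.1 med [499.7 184.3  64.2]
tab 82 [510.5  75.8] [30.3 14.2] 9.63 med [509.8  75.  117.3]
tab 92 [510.7  76.4] [30.1 16.1] 5.03 med [509.9  74.5 116.9]
```

View pics/w2.png

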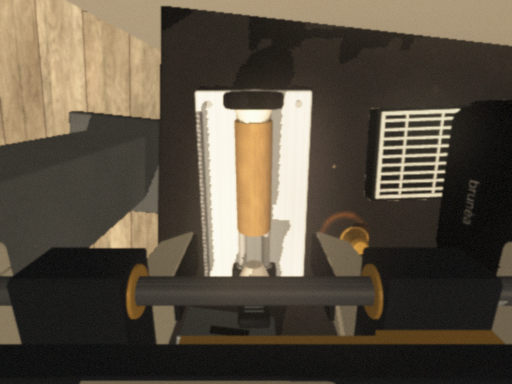

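The wrist picture shows the core (254,178) lying on the rails, with its far end over the headstock cone at (253,112) and the tailstock clear of it. I'll grip it across its axis.

Call:
move_arm:
  series:
    - [-0.0015,0,-0.06,0,0,0]
    - [-0.0015,0,-0.12,0,0,0]
    - [-0.0015,0,-0.18,0,0,0]
    - [-0.0015,0,-0.22,0,0,0]
    - [-0.0015,0,-0.245,0,0,0]

```text
clock: 7.05
position: [0.4951, 0.2041, 0.0337]
ee_rot: [-2.102, -2.333, 0.004]
force: [0.8, -0.3, 0.7]
width: 0.678
gripper_force: 0.0
```

Call:
move_arm:
  series:
    - [0,0,0,0,0,0]
    - [0,0,0,0,0,0]
    - [0,0,0,0,0,0]
    - [0,0,0,0,0,0]
    - [0,0,0,0,0,0]
  claw: -1
  squeeze: 10

```text
clock: 7.55
position: [0.497, 0.2051, 0.0373]
ee_rot: [2.1, 2.335, 0.003]
force: [-1.1, -1.6, 3.0]
width: 0.408
gripper_force: 10.0
```

Call:
move_arm:
  series:
    - [0,0,0,0,0,0]

```text
clock: 7.65
position: [0.497, 0.2051, 0.0372]
ee_rot: [2.1, 2.335, 0.002]
force: [-0.0, -0.3, 6.2]
width: 0.408
gripper_force: 10.0
```

Call:
move_arm:
  series:
    - [0.0006,-0.006,0,0,0,0]
    - [0.0012,-0.012,0,0,0,0]
    - [0.0018,-0.018,0,0,0,0]
    - [0.0024,-0.024,0,0,0,0]
    - [0.0029,-0.028,0,0,0,0]

```text
clock: 8.15
position: [0.4988, 0.1832, 0.0362]
ee_rot: [2.101, 2.335, 0.0]
force: [0.0, 0.3, 1.7]
width: 0.413
gripper_force: 10.0
```

Call:
move_arm:
  series:
    - [0,0,0,0,0,0]
    - [0,0,0.01,0,0,0]
    - [0,0,0.03,0,0,0]
    - [0,0,0.08,0,0,0]
    - [0,0,0.13,0,0,0]

```text
clock: 8.65
position: [0.4976, 0.1841, 0.1354]
ee_rot: [-2.099, -2.336, 0.002]
force: [1.2, 0.0, -0.2]
width: 0.41
gripper_force: 10.0
```

```bash
python3 - <<'E'
from h import *
s=st(); im,d,c,M=cam("top"); P=cloud(d,c,M); save("t3",im)
hsv=cv2.cvtColor(im,cv2.COLOR_RGB2HSV); m=(d>0)&(hsv[...,0]>8)&(hsv[...,0]<22)&(hsv[...,1]>110)
rect("orange",box(P[m],.43,.58,.05,.35,.08,.2))
im,d,c,M=cam("wrist"); P=cloud(d,c,M)
hsv=cv2.cvtColor(im,cv2.COLOR_RGB2HSV); m=(d>0)&(hsv[...,0]>8)&(hsv[...,0]<22)&(hsv[...,1]>110)
rect("orange",box(P[m],.43,.58,.05,.35,.08,.2))
E
```

```text
8.65 [0.4976 0.1841 0.1354] [ 0.994  0.107 -0.002] [ 0.08  0.49 -0.73  1.87  0.39  0.94 -0.72] 0.41
orange 299 [501.1 149.2] [34.3 52.6] 6.74 med [501.9 143.8 161.8]
orange 12827 [499.6 208.3] [132.4  54.8] 87.82 med [497.  216.7 173.4]
```

Call:
move_arm:
  series:
    - [0,0,0.06,0,0,0]
    - [-0.003,-0.06,0.07,0,0,0]
    - [-0.006,-0.12,0.07,0,0,-0.05]
    - [-0.009,-0.18,0.07,0,0,-0.1]
    - [-0.013,-0.24,0.07,0,0,-0.15]

```text
clock: 9.25
position: [0.4881, 0.0024, 0.1868]
ee_rot: [2.279, 2.162, 0.0]
force: [1.4, -0.2, -0.5]
width: 0.409
gripper_force: 10.0
```

Call:
move_arm:
  series:
    - [-0.004,-0.06,0,0,0,0]
    - [-0.0075,-0.115,0,0,0,0]
    - [-0.0075,-0.115,0,0,0,0]
    - [-0.0075,-0.115,0,0,0,0]

```text
clock: 9.65
position: [0.4827, -0.0831, 0.1864]
ee_rot: [-2.28, -2.161, 0.0]
force: [-0.2, 0.7, -0.9]
width: 0.412
gripper_force: 10.0
```

```bash
python3 - <<'E'
from h import *
s=st(); im,d,c,M=cam("wrist"); P=cloud(d,c,M); Q=P[d>0]; save("w3",im)
rect("trayrim",box(Q,.38,.58,-.2,.05,.05,.068))
E
```

```text
9.65 [ 0.4827 -0.0831  0.1864] [ 0.999 -0.053 -0.   ] [ 0.61  0.34 -0.69  1.91  0.26  0.98 -0.25] 0.412
trayrim 3897 [483.1 -66.5] [136.5 126.5] 87.22 med [485.4 -34.2  61.1]
```

View pics/w3.png

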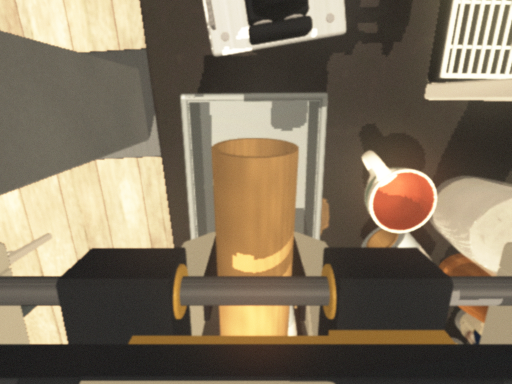

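The held core is at (255,200), aligned inside the tray walls (183–327, far wall at row 97). I'll lower and release it.

Call:
move_arm:
  series:
    - [0,0,-0.06,0,0,0]
    - [0,0,-0.12,0,0,0]
    - [0,0,-0.17,0,0,0]
    - [0,0,-0.21,0,0,0]
    - [0,0,-0.227,0,0,0]

```text
clock: 10.2
position: [0.4818, -0.0803, 0.0139]
ee_rot: [-2.272, -2.165, 0.002]
force: [0.1, 0.7, -0.2]
width: 0.411
gripper_force: 10.0
```

Call:
move_arm:
  series:
    - [0,0,0,0,0,0]
    - [0,0,0,0,0,0]

```text
clock: 10.4
position: [0.484, -0.0815, 0.017]
ee_rot: [2.275, 2.165, 0.002]
force: [0.1, -0.1, -1.4]
width: 0.405
gripper_force: 10.0
```

Call:
move_arm:
  series:
    - [0,0,0,0,0,0]
    - [0,0,0,0,0,0]
    - [0,0,0,0,0,0]
    - [0,0,0,0,0,0]
  claw: 0.2

```text
clock: 10.8
position: [0.4834, -0.0826, 0.0165]
ee_rot: [2.277, 2.163, 0.001]
force: [0.5, -0.6, 0.0]
width: 0.6
gripper_force: 0.0
```

Call:
move_arm:
  series:
    - [0,0,0.04,0,0,0]
    - [0,0,0.09,0,0,0]
    - [0,0,0.15,0,0,0]
    - [0,0,0.21,0,0,0]
    - [0,0,0.24,0,0,0]

```text
clock: 11.3
position: [0.4844, -0.0821, 0.1998]
ee_rot: [2.275, 2.162, 0.004]
force: [0.2, -0.2, -0.4]
width: 0.599
gripper_force: 0.0
```

Call:
move_arm:
  series:
    - [0.004,-0.06,0,0,0,0.03]
    - [0.008,-0.12,0,0,0,0.06]
    - [0.012,-0.18,0,0,0,0.09]
    - [0.015,-0.24,0,0,0,0.13]
    - [0.015,-0.251,0,0,0,0.13]
  claw: 0.75

```text
clock: 11.8
position: [0.493, -0.2774, 0.1954]
ee_rot: [2.132, 2.306, -0.003]
force: [-0.3, -0.3, -0.7]
width: 0.875
gripper_force: 0.0
```

Call:
move_arm:
  series:
    - [0,0,0,0,0,0]
    - [0,0,0,0,0,0]

```text
clock: 12.0
position: [0.4944, -0.2693, 0.196]
ee_rot: [-2.124, -2.314, -0.001]
force: [-0.4, 0.9, 1.0]
width: 0.875
gripper_force: 0.0
```

```bash
python3 - <<'E'
from h import *
s=st()
for n in("wrist","top"):
    im,d,c,M=cam(n); P=cloud(d,c,M); Q=P[d>0]; save("r"+n,im); print(n)
    for z in(.03,.04,.046): rect("wide%g"%z,box(Q,.43,.56,-.36,-.16,z,.062))
    q=box(Q,.43,.56,-.36,-.16,.048,.062)
    if len(q)>9: print(np.polyfit(q[:,1],q[:,0],1))
    if n=="top":
        hsv=cv2.cvtColor(im,cv2.COLOR_RGB2HSV); m=(d>0)&(hsv[...,0]>8)&(hsv[...,0]<22)&(hsv[...,1]>110)
        rect("core in tray",box(P[m],.4,.57,-.19,.03,-.01,.09)); rect("rim",box(Q,.40,.57,-.19,.03,.05,.075))
E
```

```text
12.0 [ 0.4944 -0.2693  0.196 ] [0.996 0.086 0.   ] [ 0.88  0.45 -0.66  1.73  0.3   1.07  0.21] 0.875
wrist
wide0.03 6711 [ 486.1 -259.8] [199.5 111.7] 89.97 med [ 495.  -254.3   50.9]
wide0.04 6008 [ 486.1 -259.8] [199.5 111.7] 89.97 med [ 494.4 -253.    51.5]
wide0.046 4958 [ 486.1 -241.6] [111.7 163.1] 0.0 med [ 494.2 -251.7   52.3]
[-0.03757832  0.48495064]
top
wide0.03 928 [ 485.1 -256.6] [192.3 109.5] 89.74 med [ 494.9 -251.4   49.8]
wide0.04 807 [ 485.1 -255.2] [189.6 109.5] 89.74 med [ 494.  -249.2   50.6]
wide0.046 641 [ 485.2 -237.4] [153.9 109.5] 89.74 med [ 493.8 -249.5   51.8]
[-0.05239599  0.48052903]
core in tray 777 [516.  -94.3] [142.3  99.9] 87.88 med [487.9 -88.4  38.4]
rim 709 [482.5 -81. ] [166.3 126.3] 87.31 med [479.3 -85.2  61.1]
```

View pics/rwrist.png

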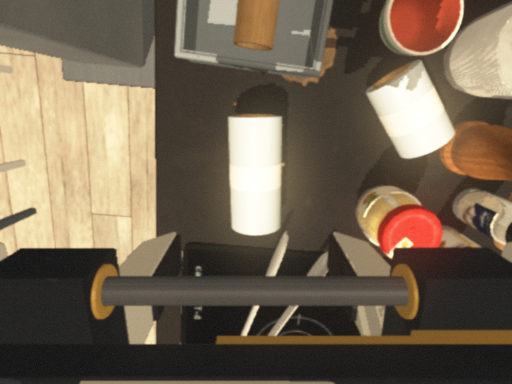

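The wide roll is at (256,174), rows 115–233; the core lies in the tray (258,22). I'll measure the roll tightly on its white mask.

```bash
python3 - <<'E'
from h import *
st(); im,d,c,M=cam("wrist"); P=cloud(d,c,M)
m=(im.min(2)>120).astype(np.uint8); m[:100]=0; m[:,:215]=0; m[:,300:]=0
n,l,s,_=cv2.connectedComponentsWithStats(m); k=1+np.argmax(s[1:,4]); print(s[k])
g=l==k; q=P[g&(d>0)&(P[...,2]>.025)]; rect("roll",q); t=q[q[:,2]>.046]; rect("top",t); print(np.polyfit(t[:,1],t[:,0],1), np.percentile(q[:,1],[.5,99.5]),np.percentile(q[:,2],[5,50,95,99]))
print(cv2.minAreaRect(np.argwhere(g)[:,::-1].astype(np.float32)))
# per-y midpoints
for y in np.arange(-.32,-.2,.02):
    a=q[abs(q[:,1]-y)<.01]; print(round(y,2),np.round(np.percentile(a[:,0],[1,99])*1000,1))
E
```

```text
12.1 [ 0.4947 -0.2686  0.1962] [0.996 0.088 0.   ] [ 0.88  0.45 -0.66  1.73  0.3   1.07  0.21] 0.876
[ 228  117   54  119 6004]
roll 5897 [ 493.9 -263.7] [ 53.1 117.6] 5.22 med [ 493.9 -258.4   50.6]
top 4387 [ 494.4 -263.7] [ 40.1 117.6] 5.07 med [ 494.1 -258.8   51.9]
[-0.08666956  0.47152801] [-0.32172144 -0.20471125] [0.03772253 0.05058659 0.05403186 0.05479725]
((254.5, 176.0), (118.0, 53.0), 90.0)
-0.32 [473.1 524.4]
-0.3 [472.1 523.2]
-0.28 [469.6 521.2]
-0.26 [468.  519.8]
-0.24 [466.  517.5]
-0.22 [464.4 515.6]
```

Call:
move_arm:
  series:
    - [0,0.0065,-0.06,0,0,0]
    - [0,0.0065,-0.12,0,0,0]
    - [0,0.0065,-0.18,0,0,0]
    - [0,0.0065,-0.23,0,0,0]
    - [0,0.0065,-0.248,0,0,0]

```text
clock: 12.65
position: [0.4925, -0.2639, 0.007]
ee_rot: [-2.12, -2.312, 0.002]
force: [-1.1, 0.4, -0.4]
width: 0.878
gripper_force: 0.0
```

Call:
move_arm:
  series:
    - [0,0,0,0,0,0]
    - [0,0,0,0,0,0]
    - [0,0,0,0,0,0]
    - [0,0,0,0,0,0]
    - [0,0,0,0,0,0]
  claw: -1
  squeeze: 25

```text
clock: 13.15
position: [0.4954, -0.2663, 0.0117]
ee_rot: [2.123, 2.311, 0.001]
force: [-1.2, 1.0, 8.0]
width: 0.581
gripper_force: 25.0
```

Call:
move_arm:
  series:
    - [0,0,0,0,0,0]
    - [0,0,0,0,0,0]

```text
clock: 13.35
position: [0.4955, -0.2664, 0.0117]
ee_rot: [2.123, 2.311, 0.001]
force: [-1.5, 0.7, 8.3]
width: 0.58
gripper_force: 25.0
```

Call:
move_arm:
  series:
    - [0,0,0.02,0,0,0]
    - [0,0,0.07,0,0,0]
    - [0,0,0.13,0,0,0]
    - [0,0,0.19,0,0,0]
    - [0,0,0.25,0,0,0]

```text
clock: 13.85
position: [0.4938, -0.2653, 0.2005]
ee_rot: [2.124, 2.314, 0.0]
force: [1.0, -1.2, -1.9]
width: 0.579
gripper_force: 25.0
```

Call:
move_arm:
  series:
    - [0,0.06,0,0,0,0]
    - [0.001,0.12,0,0,0,0]
    - [0.002,0.18,0,0,0,0.005]
    - [0.003,0.24,0,0,0,0.01]
    - [0.003,0.3,0,0,0,0.021]

```text
clock: 14.35
position: [0.4961, -0.0391, 0.1987]
ee_rot: [2.098, 2.337, 0.0]
force: [0.9, 0.6, -2.4]
width: 0.582
gripper_force: 25.0
```

Call:
move_arm:
  series:
    - [0.001,0.06,0,0,0,0]
    - [0.002,0.12,0,0,0,0]
    - [0.003,0.18,0,0,0,0]
    - [0.004,0.24,0,0,0,0]
    - [0.004,0.293,0,0,0,0]

```text
clock: 14.85
position: [0.499, 0.1812, 0.1988]
ee_rot: [2.098, 2.338, 0.001]
force: [-0.1, -0.7, -2.7]
width: 0.586
gripper_force: 25.0
```

Call:
move_arm:
  series:
    - [0,0,-0.06,0,0,0]
    - [0,0,-0.1,0,0,0]
    - [0,0,-0.1,0,0,0]
    - [0,0,-0.1,0,0,0]

```text
clock: 15.25
position: [0.4995, 0.179, 0.1236]
ee_rot: [-2.099, -2.337, 0.0]
force: [-0.5, 0.4, -2.1]
width: 0.581
gripper_force: 25.0
```

```bash
python3 - <<'E'
from h import *
s=st(); print(s["force"])
for n in("wrist","scene"):
    im,d,c,M=cam(n); P=cloud(d,c,M); save("s_"+n,im); Q=P[d>0]; print(n)
    rect("headstock",box(Q,.44,.55,.25,.34,.079,.092)); rect("tab",box(Q,.46,.57,.03,.12,.108,.125))
    m=(im.min(2)>110)&(d>0); rect("rollwhite",box(P[m],.45,.55,.1,.27,.115,.17))
    B=box(Q,.4,.6,.26,.34,.004,.018); rect("base end",B)
E
```

```text
15.25 [0.4995 0.179  0.1236] [ 0.994  0.107 -0.   ] [ 0.09  0.5  -0.73  1.88  0.42  0.91 -0.73] 0.581
[-0.47876316  0.36677641 -2.11662197]
wrist
headstock 1704 [487.8 283. ] [36.4 16.1] 5.24 med [487.7 282.8  83.7]
tab 0
rollwhite 17344 [497.6 192.9] [71.3 98. ] 8.26 med [496.6 209.7 163. ]
base end 4019 [488.8 273.9] [130.3  40.2] 5.79 med [520.7 274.6  10.7]
scene
headstock 0
tab 91 [508.9  74.6] [32.  14.4] 9.37 med [508.4  72.1 117.5]
rollwhite 619 [505.1 157.8] [80.6 82.7] 28.57 med [500.7 152.  162.1]
base end 88 [500.8 287.5] [196.7  56.4] 2.29 med [441.5 271.8  12. ]
```

View pics/s_wrist.png

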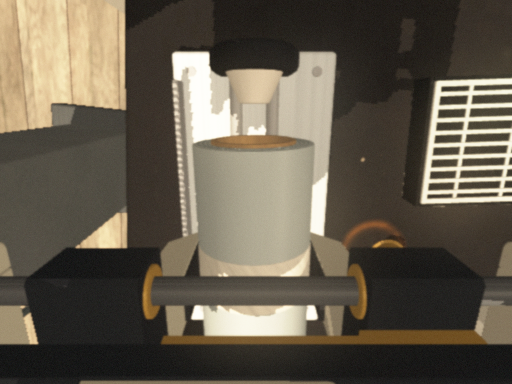

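Roll end (254,140) is in line with the headstock cone (254,85) and the rails, with a gap along y. I'll lower it onto the rails.

Call:
move_arm:
  series:
    - [0,0,-0.04,0,0,0]
    - [0,0,-0.075,0,0,0]
    - [0,0,-0.1,0,0,0]
    - [0,0,-0.106,0,0,0]
    - [0,0,-0.108,0,0,0]

```text
clock: 15.85
position: [0.5004, 0.1791, 0.0426]
ee_rot: [2.1, 2.336, 0.002]
force: [-1.0, 0.0, -1.7]
width: 0.582
gripper_force: 25.0
```

Call:
move_arm:
  series:
    - [0,0,0,0,0,0]
    - [0,0,-0.002,0,0,0]
    - [0,0,-0.002,0,0,0]

```text
clock: 16.15
position: [0.5006, 0.1794, 0.0413]
ee_rot: [2.099, 2.336, 0.003]
force: [-0.5, -0.9, 4.1]
width: 0.582
gripper_force: 25.0
```

Call:
move_arm:
  series:
    - [0,0,0,0,0,0]
    - [0,0,0,0,0,0]
    - [0,0,0,0,0,0]
    - [0,0,0,0,0,0]
  claw: 0.43

```text
clock: 16.55
position: [0.4996, 0.1789, 0.04]
ee_rot: [2.099, 2.337, 0.0]
force: [-0.4, -0.2, 0.3]
width: 0.714
gripper_force: 0.0
```

Call:
move_arm:
  series:
    - [0,0,0.03,0,0,0]
    - [0,0,0.07,0,0,0]
    - [0,0,0.12,0,0,0]
    - [0,0,0.18,0,0,0]
    - [0,0,0.21,0,0,0]

```text
clock: 17.05
position: [0.5004, 0.18, 0.201]
ee_rot: [2.098, 2.337, 0.005]
force: [1.0, 0.5, 0.4]
width: 0.712
gripper_force: 0.0
```

Call:
move_arm:
  series:
    - [0.004,-0.04,0,0,0,-0.14]
    - [0.007,-0.07,0,0,0,-0.28]
    - [0.007,-0.07,0,0,0,-0.42]
    - [0.007,-0.07,0,0,0,-0.56]
    - [0.007,-0.07,0,0,0,-0.7]

```text
clock: 17.55
position: [0.5048, 0.1262, 0.1975]
ee_rot: [-2.802, -1.42, 0.0]
force: [0.9, -0.3, -1.7]
width: 0.717
gripper_force: 0.0
```

Call:
move_arm:
  series:
    - [0.004,-0.04,0,0,0,-0.14]
    - [0.006,-0.068,0,0,0,-0.28]
    - [0.006,-0.068,0,0,0,-0.42]
    - [0.006,-0.068,0,0,0,-0.56]
    - [0.006,-0.068,0,0,0,-0.7]

```text
clock: 18.05
position: [0.5092, 0.0752, 0.1974]
ee_rot: [3.125, 0.322, -0.0]
force: [0.5, 1.0, -0.4]
width: 0.716
gripper_force: 0.0
```

Call:
move_arm:
  series:
    - [0,0,0,0,0,-0.1]
    - [0,0,0,0,0,-0.1]
    - [0,0,0,0,0,-0.1]

```text
clock: 18.35
position: [0.5093, 0.0756, 0.1975]
ee_rot: [3.137, 0.174, -0.0]
force: [0.3, -0.7, 0.4]
width: 0.716
gripper_force: 0.0
```

```bash
python3 - <<'E'
from h import *
s=st()
for n in("wrist","top"):
    im,d,c,M=cam(n); P=cloud(d,c,M); save("q_"+n,im); Q=P[d>0]; print(n)
    rect("tab",box(Q,.46,.57,.03,.14,.108,.125))
    m=(d>0); q=box(Q,.45,.55,.12,.25,.065,.095); rect("roll",q); print(np.percentile(q[:,2],[50,90,97]))
E
```

```text
18.35 [0.5093 0.0756 0.1975] [ 0.11  -0.994  0.   ] [ 0.08  0.32 -0.42  1.85  0.15  1.   -1.86] 0.716
wrist
tab 701 [510.2  75.8] [30.9 15.3] 5.84 med [511.6  76.2 117.3]
roll 6800 [498.6 180.9] [ 50.6 119.2] 6.28 med [503.6 180.3  79.9]
[0.07989044 0.08285476 0.08342615]
top
tab 0
roll 0Traceback (most recent call last):
  File "<stdin>", line 6, in <module>
    return _quantile_unchecked(
        a, q, axis, out, overwrite_input, method, keepdims, weights)
    return _ureduce(a,
                    func=_quantile_ureduce_func,
    ...<5 lines>...
                    overwrite_input=overwrite_input,
                    method=method)
    r = func(a, **kwargs)
    result = _quantile(arr,
                       quantiles=q,
    ...<2 lines>...
                       out=out,
                       weights=wgt)
    slices_having_nans = np.isnan(arr[-1, ...])
                                  ~~~^^^^^^^^^
IndexError: index -1 is out of bounds for axis 0 with size 0
```

View pics/q_wrist.png

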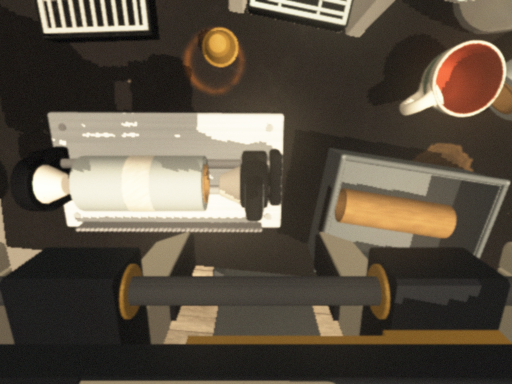

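The roll lies on the rails between both cones (axis row ~183, cols 72–208), and the core is in the tray (395,213). Next I'll grip the tab at (260,185) and push.

Call:
move_arm:
  series:
    - [0.001,0.0005,-0.05,0,0,0]
    - [0.001,0.0005,-0.1,0,0,0]
    - [0.001,0.0005,-0.125,0,0,0]
    - [0.001,0.0005,-0.138,0,0,0]
    - [0.001,0.0005,-0.138,0,0,0]

```text
clock: 18.95
position: [0.5095, 0.0757, 0.0931]
ee_rot: [3.137, 0.17, -0.003]
force: [0.1, 0.2, -0.5]
width: 0.716
gripper_force: 0.0
```

Call:
move_arm:
  series:
    - [0,0,0,0,0,0]
    - [0,0,0,0,0,0]
    - [0,0,0,0,0,0]
    - [0,0,0,0,0,0]
    - [0,0,0,0,0,0]
  claw: -1
  squeeze: 50

```text
clock: 19.45
position: [0.5103, 0.0759, 0.0944]
ee_rot: [3.137, 0.168, 0.001]
force: [-0.1, 0.3, -0.5]
width: 0.329
gripper_force: 0.0
```

Call:
move_arm:
  series:
    - [0,0,0,0,0,0]
    - [0,0,0,0,0,0]
    - [0,0,0,0,0,0]
    - [0,0,0,0,0,0]

```text
clock: 19.85
position: [0.5101, 0.0759, 0.094]
ee_rot: [3.137, 0.168, -0.0]
force: [-1.2, 0.2, 1.0]
width: 0.149
gripper_force: 50.0
```

Call:
move_arm:
  series:
    - [-0.0007,0.0064,0,0,0,0]
    - [-0.0014,0.0128,0,0,0,0]
    - [-0.002,0.019,0,0,0,0]
    - [-0.0027,0.0255,0,0,0,0]
    - [-0.0034,0.032,0,0,0,0]

```text
clock: 20.35
position: [0.5075, 0.1002, 0.094]
ee_rot: [3.137, 0.168, -0.0]
force: [0.6, -4.1, 3.4]
width: 0.147
gripper_force: 50.0
```

Call:
move_arm:
  series:
    - [-0.0005,0.005,0,0,0,0]
    - [-0.001,0.01,0,0,0,0]
    - [-0.0015,0.015,0,0,0,0]
    - [-0.002,0.02,0,0,0,0]
    - [-0.0025,0.024,0,0,0,0]

```text
clock: 20.85
position: [0.5056, 0.1182, 0.094]
ee_rot: [3.137, 0.168, -0.0]
force: [-0.2, -3.9, 5.1]
width: 0.153
gripper_force: 50.0
```

Call:
move_arm:
  series:
    - [-0.0003,0.003,0,0,0,0]
    - [-0.0006,0.006,0,0,0,0]
    - [-0.0006,0.006,0,0,0,0]

```text
clock: 21.15
position: [0.5052, 0.1229, 0.094]
ee_rot: [-3.137, -0.169, -0.0]
force: [-1.3, -1.8, 4.2]
width: 0.147
gripper_force: 50.0
```

Call:
move_arm:
  series:
    - [-0.0002,0.002,0,0,0,0]
    - [-0.0004,0.004,0,0,0,0]
    - [-0.0004,0.004,0,0,0,0]

```text
clock: 21.45
position: [0.5049, 0.1255, 0.094]
ee_rot: [-3.137, -0.168, 0.0]
force: [-0.2, -3.3, 5.3]
width: 0.151
gripper_force: 50.0
```

Call:
move_arm:
  series:
    - [-0.0002,0.002,0,0,0,0]
    - [-0.0003,0.0025,0,0,0,0]
    - [-0.0003,0.0025,0,0,0,0]

```text
clock: 21.75
position: [0.5047, 0.1272, 0.094]
ee_rot: [3.137, 0.168, -0.0]
force: [-0.7, -4.3, 6.2]
width: 0.148
gripper_force: 50.0
```

Call:
move_arm:
  series:
    - [-0.0001,0.0013,0,0,0,0]
    - [-0.0003,0.0026,0,0,0,0]
    - [-0.0003,0.0026,0,0,0,0]

```text
clock: 22.05
position: [0.5045, 0.1291, 0.094]
ee_rot: [3.137, 0.168, 0.0]
force: [-1.2, -3.0, 5.7]
width: 0.151
gripper_force: 50.0
```

Call:
move_arm:
  series:
    - [-0.0001,0.0013,0,0,0,0]
    - [-0.0003,0.0026,0,0,0,0]
    - [-0.0003,0.0026,0,0,0,0]

```text
clock: 22.35
position: [0.5043, 0.1308, 0.094]
ee_rot: [3.137, 0.168, -0.0]
force: [-0.5, -4.2, 6.2]
width: 0.15
gripper_force: 50.0
```

Call:
move_arm:
  series:
    - [-0.0001,0.0013,0,0,0,0]
    - [-0.0003,0.0026,0,0,0,0]
    - [-0.0003,0.0026,0,0,0,0]

```text
clock: 22.65
position: [0.5042, 0.1315, 0.094]
ee_rot: [3.135, 0.166, -0.0]
force: [-0.6, -7.2, 7.8]
width: 0.151
gripper_force: 50.0
```

```bash
python3 - <<'E'
from h import *
s=st(); print(s["force"],s["ft_torque"])
im,d,c,M=cam("wrist"); P=cloud(d,c,M); Q=P[d>0]; save("f",im)
q=box(Q,.45,.55,.15,.265,.065,.1); rect("roll",q); 
for y in(.155,.17,.19,.21,.23,.25):
    a=box(Q,.45,.55,y-.006,y+.006,.06,.1)
    if len(a)>9: print(y,len(a),np.percentile(a[:,2],[90,97]))
rect("headstock",box(Q,.44,.55,.25,.34,.079,.092))
E
```

```text
22.65 [0.5042 0.1315 0.094 ] [ 0.106 -0.994  0.002] [-0.07  0.46 -0.39  1.95  0.24  0.78 -2.06] 0.151
[-0.62469794 -7.24673219  7.78189923] [-1.7123077   0.14196102  0.03036919]
roll 13514 [497.8 208. ] [ 49.5 118.9] 6.04 med [507.  215.9  83.2]
0.155 1044 [0.08608825 0.08670439]
0.17 1256 [0.08658611 0.08715318]
0.19 1263 [0.08659481 0.0872623 ]
0.21 1577 [0.08690946 0.08746316]
0.23 1714 [0.08663994 0.08720827]
0.25 1708 [0.08665084 0.08717187]
headstock 2228 [490.9 263.3] [38.9 29.6] 4.37 med [493.9 260.9  84.3]
```

View pics/f.png

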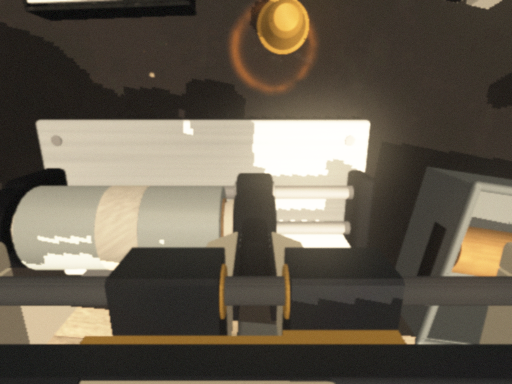

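The roll is level, with its top at 87 mm (axis 60), so it is lifted off the rails. Resistance is just rising, so I'll press it firmly home.

Call:
move_arm:
  series:
    - [-0.0002,0.002,0,0,0,0]
    - [-0.0004,0.004,0,0,0,0]
    - [-0.0004,0.004,0,0,0,0]

```text
clock: 23.0
position: [0.5042, 0.1321, 0.094]
ee_rot: [3.133, 0.163, -0.001]
force: [-0.2, -15.3, 9.8]
width: 0.153
gripper_force: 50.0
```

Call:
move_arm:
  series:
    - [-0.0002,0.002,0,0,0,0]
    - [-0.0004,0.004,0,0,0,0]
    - [-0.0004,0.004,0,0,0,0]

```text
clock: 23.3
position: [0.5041, 0.1326, 0.094]
ee_rot: [3.13, 0.16, -0.001]
force: [0.2, -23.1, 13.9]
width: 0.152
gripper_force: 50.0
```

Call:
move_arm:
  series:
    - [0.0004,-0.004,0,0,0,0]
    - [0.0007,-0.007,0,0,0,0]
    - [0.0007,-0.007,0,0,0,0]

```text
clock: 23.6
position: [0.5041, 0.1321, 0.094]
ee_rot: [3.136, 0.166, -0.0]
force: [0.0, -7.9, 6.7]
width: 0.151
gripper_force: 50.0
```

Call:
move_arm:
  series:
    - [0,0,0,0,0,0]
    - [0,0,0,0,0,0]
    - [0,0,0,0,0,0]
    - [0,0,0,0,0,0]
  claw: -0.2

```text
clock: 24.0
position: [0.5038, 0.1344, 0.0938]
ee_rot: [-3.137, -0.169, 0.0]
force: [0.5, -0.2, 0.1]
width: 0.386
gripper_force: 0.0
```

Call:
move_arm:
  series:
    - [0,0,0.03,0,0,0]
    - [0,0,0.07,0,0,0]
    - [0,0,0.12,0,0,0]
    - [0,0,0.16,0,0,0]
    - [0,0,0.16,0,0,0]

```text
clock: 24.5
position: [0.5061, 0.1352, 0.2181]
ee_rot: [-3.135, -0.169, -0.011]
force: [1.0, 0.7, 0.5]
width: 0.399
gripper_force: 0.0
```

```bash
python3 - <<'E'
from h import *
s=st(); im,d,c,M=cam("wrist"); P=cloud(d,c,M); Q=P[d>0]; save("g",im)
rect("tab",box(Q,.46,.57,.08,.18,.108,.125)); rect("roll",box(Q,.45,.55,.15,.265,.065,.1))
for y in(.155,.17,.19,.21,.23,.25):
    a=box(Q,.45,.55,y-.006,y+.006,.06,.1)
    if len(a)>9: print(y,np.round(np.percentile(a[:,2],[50,97]),4))
E
```

```text
24.5 [0.5061 0.1352 0.2181] [ 0.107 -0.994 -0.002] [-0.03  0.31 -0.43  1.81  0.15  1.05 -1.98] 0.399
tab 606 [504.3 131.7] [31.2 15.1] 6.13 med [505.3 132.  117.2]
roll 6050 [495.9 208. ] [ 52.4 119.4] 5.85 med [501.2 207.9  83.7]
0.155 [0.0821 0.0871]
0.17 [0.0835 0.0874]
0.19 [0.0834 0.0874]
0.21 [0.0838 0.0876]
0.23 [0.0835 0.0873]
0.25 [0.0834 0.0874]
```

View pics/g.png

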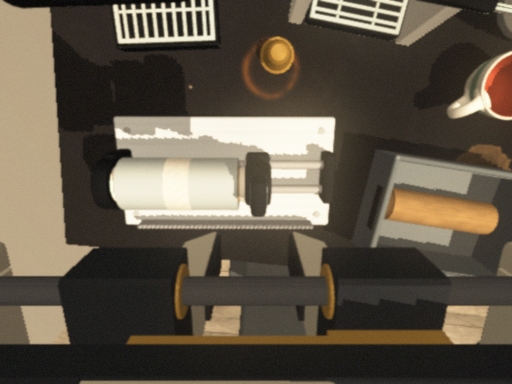

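The roll (175,183) sits between headstock and tailstock, level, with its top at 87 mm. The core (443,210) is in the tray and the gripper is clear, so I'm handing in.

```bash
python3 -c "
from h import *
print(ticket.sign_off())"
```

```text
the job is handed in; nothing more can be done
None
```

The spent core is in the waste tray and the 120 mm roll is seated level between both cones, clear of the rails, with the tailstock pressed home; I handed the job in at about 24.5 s, and sign-off returned no verdict.

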